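# Lock the slicing board's guide fence with its wing nut

### The job

Push the aluminium guide fence of the slicing board back with a fingertip until it rests against its two brass stop pins, then turn the red wing nut clockwise (seen from above) with repeated fingertip strokes on the sides of its wings until it is tight and turns no further. Do not take the nut or a wing between the fingers, and leave the fence against its pins and everything else where it stands.

Things in the scene. Friction and masses are not known exactly. Their poses are not given: they have to be found in the camera images.
- board: Wooden slicing board fixed to the counter, 260 x 230 mm, 22 mm thick. Origin on its underside, on the vertical axis of the wing nut's stud; z up. The wood spans x -130..130 and y -85..145 mm. Its y axis is the fence's sliding direction: brass stop pins (10 mm thick, 24 mm high) stand at x +-90, y 36 mm.
- fence (a joint): Distance (m) of the guide fence from its stop pins: 0 = against the pins, up to 0.05; grows along the board's +y. Pushing it along -y closes it; it slides with about 3 N friction and stays where it is left.
- fence_face (a point): Point on the fence's outer (+y) face, half-way along, 67 mm above the counter; axes parallel to the board's. The fence is an upright aluminium plate, 220 mm along the board's x, 8 mm thick, from 22 to 82 mm above the counter. Its slotted steel foot, 44 mm wide, lies under the nut (top 28 mm above the counter) and ends 121 mm inward (-y) of this point.
- fence_lip (a point): Middle of the inner (-y) edge of the fence's lip, 79 mm above the counter. The lip is 5 mm thick, runs along the fence's whole top edge and reaches 13 mm inward of the plate. With the fence home it ends 28 mm (+y) from the nut's axis and overhangs the wing tips there, so a finger can pass the nut only on the board's -y side.
- wingnut: Red two-winged nut on an upright stud. Origin on its axis at its underside, 28 mm above the counter when tight, 1 mm higher per radian loosened. Its x axis runs along the wings: two flat wings 7 mm thick (y), from the 26 mm wide, 20 mm high hub out to x = +-38 mm, from 5 to 31 mm above the origin. It turns with the wings; it also stays where it is left.
- screw (a joint): Angle (rad) by which the wing nut is still unscrewed: 0 = tight (hard stop), starts between 4.5 and 8; falls as the nut turns clockwise seen from above. Turning takes about 0.05 N m (2 N at 28 mm radius).
- shaker: Loose small glass shaker, 36 mm wide, 65 mm high, standing on the board; origin under its centre. Leave alone.
- tamper: Loose dark steel coffee tamper, 52 mm wide, 80 mm high, standing on the board; origin under its centre. Leave alone.
- mug: Loose white mug, 80 mm wide, 90 mm high, on the counter beside the board (-y side); origin under its centre. Leave alone.
- spreader: Loose spatula, 200 mm long, lying on the counter beside the board (+y side) roughly along its own x; origin under its centre. Leave alone.
- sugar: Loose blue bowl, 100 mm wide, 55 mm high; origin under its centre. Leave alone.
- syrup: Loose amber bottle, 64 mm wide, 200 mm high; origin under its centre. Leave alone.
- pitcher: Loose steel pitcher, 84 mm wide, 100 mm high; origin under its centre. Leave alone.

How it is judged (in metres and radians):
On the way, in this order (a step that is already met when the one before it is completed fails the run):
1. the fence is pushed against its stop pins (within 3 mm) while the nut is still loose (value of joint fence below 0.003 m and value of joint screw above 3 rad), for 0.1 s.
2. fingers turn the wing nut to within 2.5 rad of tight (contact force between the fingers and wingnut above 0.3 N and value of joint screw below 2.5 rad), for 0.02 s.
At the end, for the whole second after the job is handed in: The fence is within 3 mm of its stop pins, the wing nut is within 0.2 rad of its tight stop and at rest, and no loose thing has moved more than 30 mm (value of joint fence below 0.003 m and value of joint screw below 0.2 rad and velocity of joint screw below 0.1 rad/s and distance of each of shaker, tamper, mug, spreader, sugar, syrup, pitcher from where it was at the start of the episode below 0.03 m); the robot touches nothing.
It fails at once if the nut or a wing is taken between the fingers (the grasp point lies in the plane of the wings, less than 10 mm above their tops, with the fingers touching) (contact force between the fingers and wingnut above 0.3 N and x of the grasp point in the frame of wingnut between -0.045 and 0.045 m and y of the grasp point in the frame of wingnut between -0.005 and 0.005 m and z of the grasp point in the frame of wingnut below 0.041 m).
It fails at once if a loose thing is knocked, moved or lifted (more than 30 mm) (distance of any of shaker, tamper, mug, spreader, sugar, syrup, pitcher from where it was at the start of the episode above 0.03 m).
It also fails if it takes over 51 s, if anything falls off the work surface, if the arm or the gripper's body presses on something with over 40 N, if the wrist force passes 120 N, or if a joint passes its speed limit or range.

### The arm

A 7-joint arm with a two-finger parallel gripper is mounted at the origin on the work surface. World frame = base frame: x ahead of the robot, y to its left, z up, the work surface at z = 0. Lengths are in m, angles in degrees, forces in N, time in s.
With the tool pointing down it reaches from about 0.425 to 0.875 m from the base axis. Payload 4.7 kg.
Tool frame: the origin (TCP) lies midway between the tips of the shut fingers; the grasp point (between the pads) lies 19 mm behind it; y points along the fingers, x is the direction in which the jaws open and shut, and the axes are right-handed (so a half turn about y gives the same grasp; the last joint's range is limited). The gripper opens to 87 mm and grips with 3 to 60 N. Pads are 19 mm wide; open, the fingers measure 117 mm over their backs; the gripper's body (75 mm by 190 mm) begins 51 mm behind the grasp point.
Start: joints at [-72.416, 18.392, -4.016, 83.108, 1.295, 78.541, -3.26], TCP at [0.188, 0.622, 0.223] pointing down, gripper open.
Joint ranges: [-163.93, 163.93], [-17.29, 119.83], [-79.2, 71.16], [3.27, 140.29], [-89.18, 269.18], [5.43, 117.66], [-154.24, 154.24]. Speed limits (degrees/s): [147.25, 147.25, 180, 180, 180, 180, 180].

### API

Orientations are given as [roll, pitch, yaw] about the fixed x, y, z axes, in that order (R = Rz(yaw) Ry(pitch) Rx(roll)).
In Python, from cell import env gives the robot as it stands.
- The arm moves only by the tool carry_out, never from a script. Its argument "targets" is a list of rows, each a list of 2 entries, a list of its own where there are three numbers: the shift along the tool's x, y, z in mm, then the turn, a rotation vector about the tool's x, y, z in degrees. A call has 1 to 12 rows; each row shifts and turns the commanded pose from where the row before left it, along the tool's axes as they then stand; what a row does not reach is not made up. A row lasts 1/10 s, in which the tool goes at most 50 mm and 8.59 degrees, less where a joint would pass 70% of its speed; a pose out of reach is approached as far as the arm can. A call with a gripper value outside its range is refused whole. "jaw" is the opening, from 0 (shut) to 1 (fully open), set as the call begins (left out, the last holds). The fingers move at their own pace and stop on an object; "squeeze" is the grip in N (left out, the last holds). Time passes only in rows, so rows that do not move let the fingers close. It gives the time, the measured TCP pose, the force and the opening at its end, in the units of the state.
- env.get_obs(): the state, without advancing time (a new reading comes with each control period).
- env.read_camera(name): name is "scene" or "top" or "wrist"; returns the picture (420x560x3 uint8, red, green, blue); there is no depth.
- env.get_calibration(name): a dict with "fx", "fy", "cx", "cy" (pixels), "R" (3x3) and "t" (3): a world point X has camera coordinates R X + t; the wrist camera has in their place "hand_eye" (4x4, takes a point from camera to tool coordinates, whose origin is the TCP and whose axes are the tool frame's). Camera axes: x right, y down, z forward; pixel columns grow to the right and rows downward; lengths in m; the calibration is good to about 2 mm. A picture is of the moment at which its call begins: read the wrist's pose just before it. get_calibration takes no time and is no camera call.
- env.sign_off(): hands the job in, once; it reports no verdict.
Trained networks look in the newest picture that a camera, given by its name, has taken for a name from the list of things; names that differ only in an ending like _2 or _b are one class to them, and where a whole thing is asked for, a point or a joint stands for the part that bears it (a point fixed in the world has none). Each returns a list of dicts, best first, with "p" (0 to 1); they miss things now and then, are a little off and sometimes report something else, mostly with a low value. They report only what shows in the picture. A call takes as long as a camera call.
- env.outline_of(camera, label): "mask" (420x560 bool, what is visible of it) and "xy" ([column, row] in pixels, amid what is visible of it).
The state is a dict: "time_s": time; "qpos": joint angles; "joint_velocities": joint speeds; "effort": joint torques, N m; "tool_pos": TCP position; "tool_rot": TCP orientation; "force": force on the tool from outside, world axes, zero at the start; "wrist_torque": the same for the moment, N m; "grip_width": finger opening in m.
Only numpy, scipy, OpenCV 4.12 (cv2) and the standard library are available. Lean on these libraries where they do the work, as an engineer would, in place of code of your own. Each camera call takes 0.05 s, during which the arm holds its last target.

## Working session

There is one attempt and no reset: what is moved stays moved. The work goes in short steps, Python scripts to look and compute and a tool call to move; the robot and the scene stay as the last step left them, time stands still between calls to the robot, and variables do not carry over. Pictures are saved under pics/ and viewed, and the job is handed in when it is done.

Besides the shell and the picture viewer there is one more tool, called after "Call:" as name([rows], argument=value, ...), one row to a line, values as JSON. carry_out: Moves the arm, as the interface text tells. Its arguments: {"type":"object","properties":{"targets":{"type":"array","items":{"type":"array"}},"jaw":{"type":"number"},"squeeze":{"type":"number"}},"required":["targets"]}

```bash
mkdir -p pics; ls
python3 - <<'E'
from cell import env
import cv2
o=env.get_obs()
for k,v in o.items(): print(k,v)
for c in("scene","top","wrist"):
    im=env.read_camera(c); cv2.imwrite(f"pics/{c}0.png",im[:,:,::-1])
    print(c,env.get_calibration(c))
E
```

```text
pics
time_s 0.0
qpos [-72.41755933  18.43815039  -4.01620034  83.17377932   1.29604626
  78.5411032   -3.25932521]
joint_velocities [-0.01563128  0.0240213  -0.04373341  0.01348682 -0.09065513 -0.01983908
 -0.07764642]
effort [-6.22184853e-04 -4.91273260e+01 -4.04549316e-01 -3.12549520e+01
 -6.40135864e-02  4.32283350e-02  1.61932353e-04]
tool_pos [0.18748484 0.621803   0.22148176]
tool_rot [-90.00654594   0.10772954  73.22879622]
force [-1.15511448  0.77472921  0.32421236]
wrist_torque [-0.00142374 -0.01329783  0.00498396]
grip_width 0.08701444217037706
scene {'fx': 455.5182755715811, 'fy': 455.5182755715811, 'cx': 281.7596367912238, 'cy': 209.6562035058512, 'R': array([[ 0.34945531,  0.93684635,  0.01413875],
       [ 0.76529036, -0.27669169, -0.58118187],
       [-0.54056604,  0.21391734, -0.81365086]]), 't': array([-0.20330368, -0.35479842,  1.4655366 ])}
top {'fx': 464.27064370919265, 'fy': 464.27064370919265, 'cx': 277.79081982829945, 'cy': 204.9929208615429, 'R': array([[-0.01035606, -0.99993149, -0.00545612],
       [-0.99021787,  0.01101443, -0.13909437],
       [ 0.13914494,  0.00396227, -0.9902641 ]]), 't': array([0.00851481, 0.53362457, 1.33210906])}
wrist {'fx': 332.62355887439594, 'fy': 332.62355887439594, 'cx': 277.84643308765135, 'cy': 215.9273423734545, 'hand_eye': array([[ 9.99999907e-01,  2.30717629e-04,  3.64835554e-04,
        -2.95742575e-04],
       [-2.77777896e-04, -3.02998592e-01,  9.52990963e-01,
        -1.61464605e-01],
       [ 3.30416475e-04, -9.52990976e-01, -3.02998500e-01,
         8.39763181e-02],
       [ 0.00000000e+00,  0.00000000e+00,  0.00000000e+00,
         1.00000000e+00]])}
```

View pics/scene0.png

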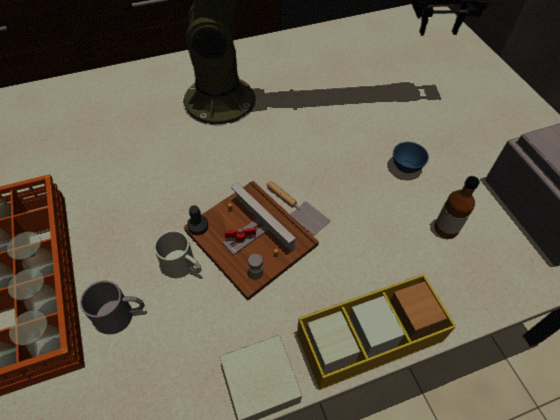

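View pics/top0.png

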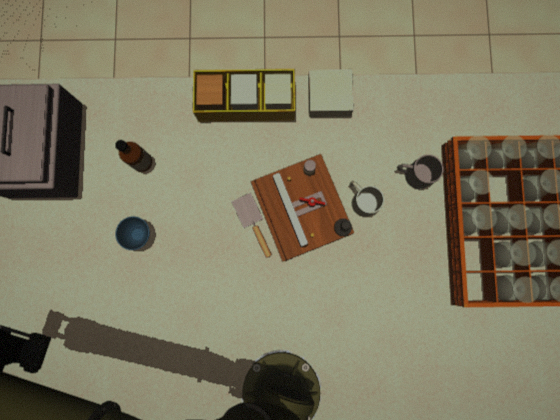

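View pics/wrist0.png

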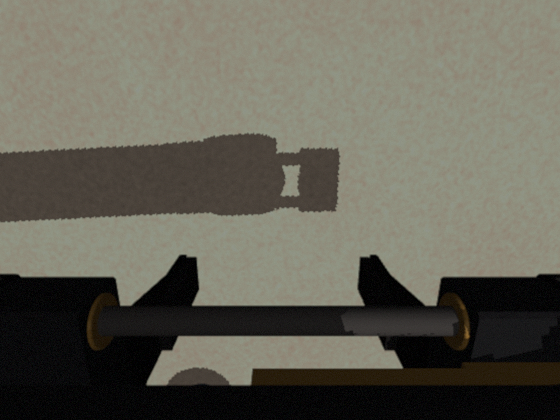

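```bash
cat > h.py <<'E'
from cell import env
import numpy as np, cv2
from scipy.spatial.transform import Rotation as R
def cam(name):
    c=env.get_calibration(name)
    K=np.array([[c['fx'],0,c['cx']],[0,c['fy'],c['cy']],[0,0,1]])
    if 'R' in c: return K,np.array(c['R']),np.array(c['t'])
    o=env.get_obs()
    T=np.eye(4);T[:3,:3]=R.from_euler('xyz',o['tool_rot'],degrees=True).as_matrix();T[:3,3]=o['tool_pos']
    W=np.linalg.inv(T@c['hand_eye']); return K,W[:3,:3],W[:3,3]
def ray(C,px,z):
    K,Rm,t=C; d=Rm.T@np.linalg.inv(K)@np.array([px[0],px[1],1.]); o=-Rm.T@t
    return o+d*(z-o[2])/d[2]
def proj(C,X):
    K,Rm,t=C; p=K@(Rm@np.asarray(X,float).reshape(-1,3).T+t[:,None]); return (p[:2]/p[2]).T
E
python3 - <<'E'
from h import *
for cn in("top","scene"):
    C=cam(cn); env.read_camera(cn)
    for n,z in dict(board=.022,wingnut=.055,fence=.082,shaker=.055,tamper=.06,mug=.045,spreader=.005,sugar=.03,syrup=.1,pitcher=.05).items():
        r=env.outline_of(cn,n)
        for d in r[:2]:
            m=d['mask'].astype(np.uint8)
            c=max(cv2.findContours(m,0,2)[0],key=cv2.contourArea)
            print(cn,n,round(d['p'],2),d['xy'],ray(C,d['xy'],z).round(3),m.sum(), cv2.boundingRect(c))
            if n in("board","fence"):
                for q in cv2.boxPoints(cv2.minAreaRect(c)): print('   ',q,ray(C,q,z).round(4))
E
```

```text
top board 0.85 [302.2, 202.8] [ 0.542 -0.07   0.022] 6239 (251, 154, 97, 107)
    [249.6815  180.31197] [0.6117 0.0866 0.022 ]
    [321.98502 151.72685] [ 0.6973 -0.1328  0.022 ]
    [354.06873 232.8798 ] [ 0.4501 -0.2217  0.022 ]
    [281.76523 261.4649 ] [ 0.3685 -0.0071  0.022 ]
top wingnut 0.66 [310.0, 200.4] [ 0.544 -0.091  0.055] 96 (300, 198, 24, 8)
top fence 0.59 [295.2, 212.1] [ 0.506 -0.047  0.082] 818 (274, 174, 45, 72)
    [271.3596  175.88518] [0.6122 0.0202 0.082 ]
    [301.24057 163.74602] [ 0.6469 -0.0664  0.082 ]
    [329.6815  233.75441] [ 0.4437 -0.1432  0.082 ]
    [299.8005  245.89357] [ 0.4104 -0.0582  0.082 ]
top fence 0.44 [310.4, 201.8] [ 0.536 -0.091  0.082] 106 (299, 197, 25, 9)
    [298.49655 204.04141] [ 0.5295 -0.0565  0.082 ]
    [299.09653 196.8414 ] [ 0.5503 -0.0585  0.082 ]
    [323.34482 198.86209] [ 0.5436 -0.1277  0.082 ]
    [322.74484 206.0621 ] [ 0.5229 -0.1255  0.082 ]
top shaker 0.58 [308.5, 170.4] [ 0.633 -0.089  0.055] 120 (304, 160, 11, 14)
top shaker 0.2 [308.3, 201.6] [ 0.54  -0.086  0.055] 107 (300, 197, 23, 9)
top tamper 0.76 [343.4, 2
[... 1506 characters left out ...]
e shaker 0.57 [108.2, 308.9] [ 0.634 -0.422  0.055] 2139 (80, 280, 64, 54)
scene tamper 0.74 [193.1, 220.5] [ 0.474 -0.193  0.06 ] 448 (187, 205, 21, 30)
scene mug 0.98 [176.9, 255.3] [ 0.548 -0.253  0.045] 1545 (154, 230, 47, 48)
scene mug 0.43 [255.8, 226.8] [ 0.535 -0.052  0.045] 1559 (223, 184, 73, 71)
scene spreader 0.77 [305.9, 212.3] [0.511 0.095 0.005] 1012 (267, 181, 63, 53)
scene spreader 0.5 [251.3, 238.5] [ 0.539 -0.067  0.005] 7690 (184, 182, 135, 117)
scene sugar 0.56 [409.2, 158.0] [0.452 0.433 0.03 ] 862 (393, 142, 36, 31)
scene syrup 0.63 [457.0, 210.4] [0.69  0.409 0.1  ] 1411 (435, 176, 43, 62)
scene pitcher 0.91 [111.0, 308.3] [ 0.632 -0.417  0.05 ] 2271 (80, 280, 64, 55)
```

```bash
cat >> h.py <<'E'
def plan(pts,start=None,step=40,ang=6,nd=0):
    """pts: list of (x,y,z,yaw) world; prints rows of rounded tool shifts for down-pointing tool"""
    if start is None:
        o=env.get_obs(); start=(*o['tool_pos'],o['tool_rot'][2])
    p=np.array(start[:3],float);yaw=start[3];rows=[]
    for q in pts:
        s=q[4] if len(q)>4 else step
        n=int(max(1,np.ceil(np.linalg.norm(np.array(q[:3])-p)*1000/s-1e-6),np.ceil(abs(q[3]-yaw)/ang-1e-6)))
        p0=p.copy();y0=yaw
        for i in range(1,n+1):
            t=p0+(np.array(q[:3])-p0)*i/n; ty=y0+(q[3]-y0)*i/n
            Rm=R.from_euler('xyz',[-90,0,yaw],degrees=True).as_matrix()
            d=np.round(Rm.T@(t-p)*1000,nd); a=np.round(-(ty-yaw),1)
            p=p+Rm@d/1000; yaw-=a
            rows.append([[float(v)+0 for v in d],[0,float(a)+0,0]])
    print(len(rows),'end',p.round(4),round(yaw,2))
    for i in range(0,len(rows),12): print(str(rows[i:i+12]).replace('.0,',',').replace('.0]',']').replace('-0,','0,').replace('-0]','0]'))
E
python3 -c "
from h import *
plan([(.503,.009,.2,21)],step=43)"
```

```text
17 end [0.5033 0.0091 0.1996] 21.02
[[[-29, 1, -28], [0, 3.1, 0]], [[-28, 2, -30], [0, 3, 0]], [[-26, 1, -31], [0, 3.1, 0]], [[-24, 1, -32], [0, 3.1, 0]], [[-23, 2, -34], [0, 3.1, 0]], [[-20, 1, -35], [0, 3, 0]], [[-19, 1, -36], [0, 3.1, 0]], [[-17, 2, -37], [0, 3.1, 0]], [[-15, 1, -38], [0, 3, 0]], [[-13, 1, -38], [0, 3.1, 0]], [[-10, 2, -39], [0, 3.1, 0]], [[-9, 1, -40], [0, 3.1, 0]]]
[[[-6, 1, -40], [0, 3, 0]], [[-5, 2, -40], [0, 3.1, 0]], [[-2, 1, -41], [0, 3.1, 0]], [[0, 1, -40], [0, 3.1, 0]], [[3, 2, -41], [0, 3, 0]]]
```

Call:
carry_out([
  [[-29,1,-28],[0,3.1,0]],
  [[-28,2,-30],[0,3,0]],
  [[-26,1,-31],[0,3.1,0]],
  [[-24,1,-32],[0,3.1,0]],
  [[-23,2,-34],[0,3.1,0]],
  [[-20,1,-35],[0,3,0]],
  [[-19,1,-36],[0,3.1,0]],
  [[-17,2,-37],[0,3.1,0]],
  [[-15,1,-38],[0,3,0]],
  [[-13,1,-38],[0,3.1,0]],
  [[-10,2,-39],[0,3.1,0]],
  [[-9,1,-40],[0,3.1,0]],
], jaw=0, squeeze=20)

```text
time_s: 2.45
tool_pos: [0.4107, 0.1879, 0.2068]
tool_rot: [-90.0, -0.1, 36.2]
force: [1.4, 0.3, 1.0]
grip_width: 0.0031
```

Call:
carry_out([
  [[-6,1,-40],[0,3,0]],
  [[-5,2,-40],[0,3.1,0]],
  [[-2,1,-41],[0,3.1,0]],
  [[0,1,-40],[0,3.1,0]],
  [[3,2,-41],[0,3,0]],
  [[0,0,0],[0,0,0]],
  [[0,0,0],[0,0,0]],
])

```text
time_s: 3.15
tool_pos: [0.5034, 0.0084, 0.1996]
tool_rot: [-90.0, 0.0, 20.9]
force: [0.1, 1.6, -1.0]
grip_width: 0.0004
```

```bash
cat > look.py <<'E'
import sys
from h import *
o=env.get_obs(); C=cam("wrist"); im=env.read_camera("wrist"); n=sys.argv[1]
cv2.imwrite(f"pics/{n}.png",im[:,:,::-1]); np.savez(f"pics/{n}.npz",K=C[0],R=C[1],t=C[2])
print(o['time_s'],o['tool_pos'],o['tool_rot'],o['force'],o['grip_width'])
E
python3 look.py w1
```

```text
3.15 [0.50340985 0.00836126 0.19956106] [-8.99826261e+01  5.09842177e-03  2.08998176e+01] [ 0.11606209  1.56989579 -0.98879868] 0.0003938192444179795
```

View pics/w1.png

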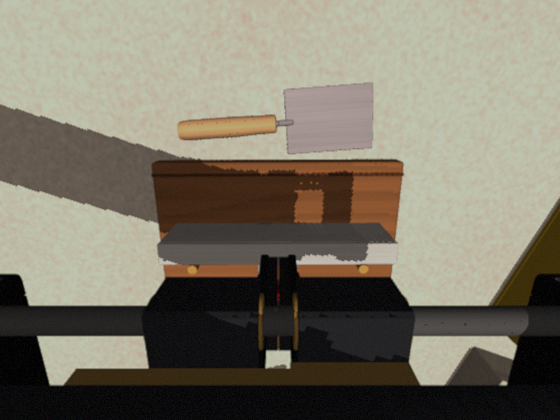

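Run:
```python
from h import *
import cv2
d=np.load('pics/w1.npz');C=(d['K'],d['R'],d['t'])
for n,px,z in [("pin",(192,268),.046),("pin",(363,268),.046),("edge",(154,175),.022),("edge",(402,175),.022),("edgelow",(154,162),.0),("edgelow",(403,162),.0),("fence o top",(177,224),.082),("fence o top",(379,224),.082),("fence in",(160,262),.077),("fence in",(396,262),.077)]:
    print(n,ray(C,px,z).round(4))
a=ray(C,(192,268),.046);b=ray(C,(363,268),.046);print(np.linalg.norm(a-b),np.degrees(np.arctan2((b-a)[1],(b-a)[0])))
im=cv2.imread('pics/w1.png');cv2.imwrite('pics/w1z.png',cv2.resize(im[150:300,140:420],None,fx=2.8,fy=2.8,interpolation=2))
```

```text
pin [ 0.4455 -0.0926  0.046 ]
pin [ 0.6125 -0.0286  0.046 ]
edge [ 0.3768 -0.0185  0.022 ]
edge [0.6152 0.0727 0.022 ]
edgelow [ 0.3669 -0.0115  0.    ]
edgelow [0.6188 0.0849 0.    ]
fence o top [ 0.424  -0.0354  0.082 ]
fence o top [0.5914 0.0287 0.082 ]
fence in [ 0.4185 -0.0797  0.077 ]
fence in [ 6.251e-01 -6.000e-04  7.700e-02]
0.17887300254665847 20.95573163401635
```

View pics/w1z.png

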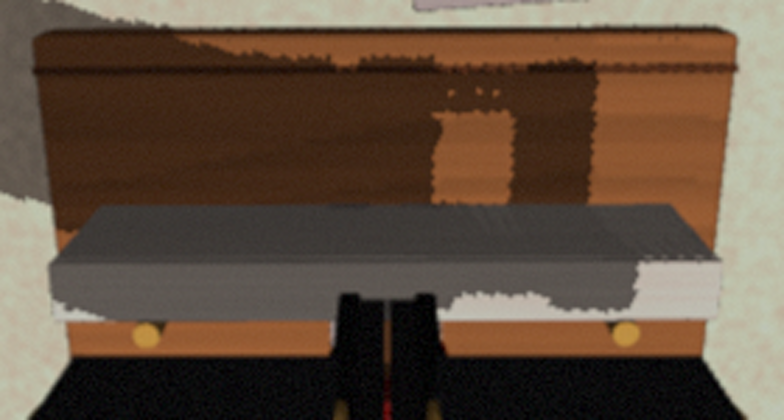

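Run:
```python
from h import *
d=np.load('pics/w1.npz');C=(d['K'],d['R'],d['t'])
a=ray(C,(192.5,269.3),.046);b=ray(C,(363.4,269.3),.046)
th=np.arctan2((b-a)[1],(b-a)[0]);ux=np.array([np.cos(th),np.sin(th)]);uy=np.array([-ux[1],ux[0]])
org=(a+b)[:2]/2-.036*uy; print('org',org.round(4),np.degrees(th).round(2))
def B(p): return np.array([(p[:2]-org)@ux,(p[:2]-org)@uy]).round(4)
for n,px,z in [("edge",(152,163),.022),("edge",(403,163),.022),("outer top",(158,243.6),.082),("outer top",(397,243.6),.082),("outer bot",(176,223.5),.022),("outer bot",(380,223.5),.022),("lip",(159,264.6),.082),("lip",(397,264.6),.082)]:
    print(n,B(ray(C,px,z)))
T=cam("top")
for xy,z in [((310.0,200.4),.055)]: print('nut top',B(ray(T,xy,z)))
S=cam("scene");print('nut scene',B(ray(S,(241.3,232.1),.055)))
for n,p in dict(shaker=(.638,-.089),tamper=(.47,-.19),mug=(.546,-.257),spreader=(.513,.093)).items(): print(n,B(np.array(p)))
```

```text
org [ 0.5429 -0.0955] 20.96
edge [-0.1282  0.1436]
edge [0.1273 0.1435]
outer top [-0.1084  0.0799]
outer top [0.1077 0.0798]
outer bot [-0.1099  0.0785]
outer bot [0.1099 0.0784]
lip [-0.1098  0.059 ]
lip [0.11  0.059]
nut top [0.0022 0.0036]
nut scene [0.0021 0.0034]
shaker [ 0.0912 -0.028 ]
tamper [-0.1019 -0.0622]
mug [-0.0548 -0.152 ]
spreader [0.0395 0.1867]
```

Call:
carry_out([
  [[0,40,0],[0,0,0]],
  [[0,40,0],[0,0,0]],
  [[0,40,0],[0,0,0]],
  [[0,25,0],[0,0,0]],
  [[0,0,-12],[0,0,0]],
  [[0,0,-8],[0,0,0]],
  [[0,0,-8],[0,0,0]],
  [[0,0,-8],[0,0,0]],
  [[0,0,-6],[0,0,0]],
  [[0,0,-4],[0,0,0]],
  [[0,0,-2],[0,0,0]],
  [[0,0,0],[0,0,0]],
])

```text
time_s: 4.4
tool_pos: [0.5214, -0.0363, 0.0551]
tool_rot: [-90.1, -0.1, 21.0]
force: [0.0, 0.2, 0.1]
grip_width: 0.0004
```

Call:
carry_out([
  [[0,0,-2],[0,0,0]],
  [[0,0,-1],[0,0,0]],
  [[0,0,-1],[0,0,0]],
  [[0,0,0],[0,0,0]],
])

```text
time_s: 4.8
tool_pos: [0.5223, -0.0393, 0.0546]
tool_rot: [-90.0, -0.0, 21.0]
force: [-1.2, 3.5, 2.4]
grip_width: 0.0005
```

```bash
python3 look.py w2
```

```text
4.8 [ 0.52228888 -0.03930425  0.05463176] [-9.00035646e+01 -3.35299374e-02  2.10351664e+01] [-1.19531901  3.524468    2.40473494] 0.0005258012105189755
```

View pics/w2.png

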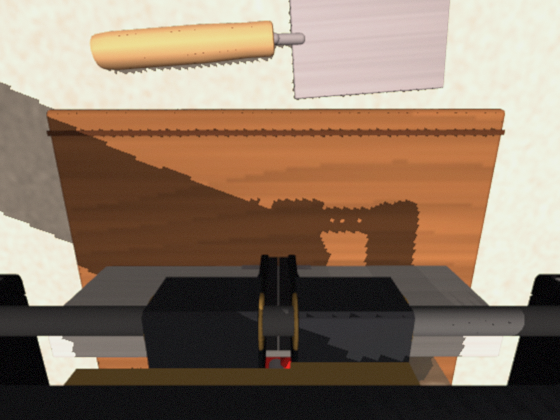

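Call:
carry_out([
  [[0,0,-1],[0,0,0]],
  [[0,0,-1],[0,0,0]],
  [[0,0,-1],[0,0,0]],
  [[0,0,0],[0,0,0]],
])

```text
time_s: 5.25
tool_pos: [0.5222, -0.0394, 0.0546]
tool_rot: [-89.8, 0.0, 21.1]
force: [-3.6, 8.6, 6.0]
grip_width: 0.0006
```

Call:
carry_out([
  [[0,0,-2],[0,0,0]],
  [[0,0,-2],[0,0,0]],
  [[0,0,0],[0,0,0]],
])

```text
time_s: 5.55
tool_pos: [0.5222, -0.0394, 0.0546]
tool_rot: [-89.4, 0.1, 21.2]
force: [-8.0, 16.3, 10.6]
grip_width: 0.0004
```

Call:
carry_out([
  [[0,0,12],[0,0,0]],
  [[0,0,15],[0,0,0]],
  [[0,-40,0],[0,0,0]],
  [[0,-45,0],[0,0,0]],
  [[0,-45,0],[0,0,0]],
  [[0,-15,-35],[0,0,0]],
  [[0,0,-40],[0,0,0]],
  [[0,0,-40],[0,0,0]],
  [[0,0,-40],[0,0,0]],
  [[0,0,-15],[0,0,0]],
  [[0,0,0],[0,0,0]],
  [[0,0,0],[0,0,0]],
])

```text
time_s: 6.75
tool_pos: [0.5751, -0.1798, 0.1989]
tool_rot: [-90.0, 0.1, 21.0]
force: [0.5, -0.1, 0.2]
grip_width: 0.0005
```

```bash
python3 look.py w3
```

```text
6.75 [ 0.57513441 -0.17983803  0.19889067] [-89.99744704   0.09085703  20.95600001] [ 0.50815834 -0.07311783  0.21906215] 0.0004898511307380954
```

View pics/w3.png

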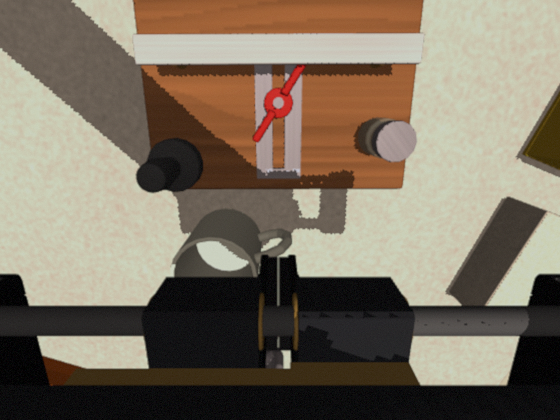

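```bash
cat >> h.py <<'E'
ORG=np.array([.5429,-.0955]);TH=np.radians(20.96);UX=np.array([np.cos(TH),np.sin(TH)]);UY=np.array([-UX[1],UX[0]])
def B(p): p=np.asarray(p)[:2]-ORG; return np.array([p@UX,p@UY]).round(4)
def W(x,y): return ORG+x*UX+y*UY
def nut(n,z=.06):
    d=np.load(f'pics/{n}.npz');C=(d['K'],d['R'],d['t']);im=cv2.imread(f'pics/{n}.png').astype(int)
    m=((im[:,:,2]>110)&(im[:,:,1]<70)&(im[:,:,0]<80)).astype(np.uint8)
    k,l,s,c=cv2.connectedComponentsWithStats(m); 
    i=1+np.argmax(s[1:,4]); ys,xs=np.nonzero(l==i)
    P=np.array([B(ray(C,(x,y),z)) for x,y in zip(xs,ys)])
    cen=P.mean(0);u,sv,v=np.linalg.svd(P-cen);a=np.degrees(np.arctan2(v[0,1],v[0,0]))%180
    pr=(P-cen)@v[0]
    print('px',len(P),s[i],'centre',cen.round(4),'wing angle in board',a.round(1),'extent',pr.min().round(4),pr.max().round(4))
    mid=cen+v[0]*(pr.min()+pr.max())/2; print('mid of extent',mid.round(4))
E
python3 - <<'E'
from h import *
nut('w3')
d=np.load('pics/w3.npz');C=(d['K'],d['R'],d['t'])
print('hub',B(ray(C,(278,102),.055)))
print('lip',B(ray(C,(136,64),.078)),B(ray(C,(422,64),.078)))
print('foot end',B(ray(C,(276,179),.028)))
print('tcp',B(env.get_obs()['tool_pos']))
E
```

```text
px 1009 [ 252   65   53   77 1009] centre [-0.0009 -0.0009] wing angle in board 56.9 extent -0.0367 0.0376
mid of extent [-0.0011 -0.0013]
hub [-0.0005  0.0002]
lip [-0.111   0.0277] [0.1114 0.0277]
foot end [-0.0025 -0.073 ]
tcp [ 0.0005 -0.0893]
```

```bash
cat >> h.py <<'E'
def P(r,a,z): a=np.radians(a); return (*W(r*np.cos(a),r*np.sin(a)),z,20.96)
def arc(r,a0,a1,z,n): return [P(r,a,z) for a in np.linspace(a0,a1,n+1)[1:]]
E
python3 - <<'E'
from h import *
print('approach');plan([P(.032,-72,.11),P(.032,-72,.042)])
s=P(.032,-72,.042)
print('arc');plan(arc(.032,-72,-206,.042,17),start=s)
E
```

```text
approach
5 end [ 0.5626 -0.1204  0.0421] 20.95
[[[3, 30, 20], [0, 0, 0]], [[3, 29, 19], [0, 0.1, 0]], [[3, 30, 20], [0, 0, 0]], [[0, 34, 0], [0, 0, 0]], [[0, 34, 0], [0, 0, 0]]]
arc
17 end [ 0.5109 -0.0932  0.042 ] 20.96
[[[-4, 0, -1], [0, 0, 0]], [[-5, 0, -1], [0, 0, 0]], [[-4, 0, 1], [0, 0, 0]], [[-4, 0, 0], [0, 0, 0]], [[-5, 0, 2], [0, 0, 0]], [[-4, 0, 2], [0, 0, 0]], [[-3, 0, 2], [0, 0, 0]], [[-4, 0, 3], [0, 0, 0]], [[-2, 0, 3], [0, 0, 0]], [[-3, 0, 4], [0, 0, 0]], [[-2, 0, 4], [0, 0, 0]], [[-1, 0, 4], [0, 0, 0]]]
[[[-1, 0, 4], [0, 0, 0]], [[0, 0, 5], [0, 0, 0]], [[1, 0, 4], [0, 0, 0]], [[1, 0, 4], [0, 0, 0]], [[1, 0, 4], [0, 0, 0]]]
```

Call:
carry_out([
  [[3,30,20],[0,0,0]],
  [[3,29,19],[0,0,0]],
  [[3,30,20],[0,0,0]],
  [[0,34,0],[0,0,0]],
  [[0,34,0],[0,0,0]],
  [[0,0,0],[0,0,0]],
  [[-4,0,-1],[0,0,0]],
  [[-5,0,-1],[0,0,0]],
  [[-4,0,1],[0,0,0]],
  [[-4,0,0],[0,0,0]],
])

```text
time_s: 7.8
tool_pos: [0.5493, -0.1281, 0.0444]
tool_rot: [-90.1, -0.3, 21.0]
force: [2.4, 0.0, 0.9]
grip_width: 0.0004
```

Call:
carry_out([
  [[-5,0,2],[0,0,0]],
  [[-4,0,2],[0,0,0]],
  [[-3,0,2],[0,0,0]],
  [[-4,0,3],[0,0,0]],
  [[-2,0,3],[0,0,0]],
  [[-3,0,4],[0,0,0]],
  [[-2,0,4],[0,0,0]],
  [[-1,0,4],[0,0,0]],
])

```text
time_s: 8.6
tool_pos: [0.5163, -0.1147, 0.0426]
tool_rot: [-90.0, -0.0, 21.0]
force: [2.2, -3.3, -0.7]
grip_width: 0.0004
```

Call:
carry_out([
  [[-1,0,4],[0,0,0]],
  [[0,0,5],[0,0,0]],
  [[1,0,4],[0,0,0]],
  [[1,0,4],[0,0,0]],
  [[1,0,4],[0,0,0]],
  [[0,0,0],[0,0,0]],
])

```text
time_s: 9.2
tool_pos: [0.5104, -0.0929, 0.0423]
tool_rot: [-89.9, 0.0, 21.1]
force: [-0.1, -0.3, 0.3]
grip_width: 0.0005
```

```bash
cat > st.py <<'E'
from h import *
o=env.get_obs();b=B(o['tool_pos']);print(b,np.hypot(*b),np.degrees(np.arctan2(b[1],b[0])),o['tool_pos'][2],o['force'],o['time_s'])
for c in("scene","top"):
    im=env.read_camera(c);r=env.outline_of(c,"wingnut");print(c,[(d['p'],d['xy']) for d in r[:2]])
    x,y=proj(cam(c),[*ORG,.055])[0].astype(int)
    cv2.imwrite(f"pics/{c}_{o['time_s']:.2f}.png",cv2.resize(im[y-50:y+50,x-65:x+65,::-1],None,fx=6,fy=6,interpolation=2))
E
python3 st.py; ls pics
```

```text
[-0.0294  0.0141] 0.03260628773718345 154.37800405539303 0.042292612406246044 [-0.05582193 -0.33217593  0.33331374] 9.2
scene [(0.6, [237.2, 239.2]), (0.48, [410.2, 157.4])]
top []
scene0.png
scene_9.20.png
top0.png
top_9.20.png
w1.npz
w1.png
w1z.png
w2.npz
w2.png
w3.npz
w3.png
wrist0.png
```

View pics/scene_9.20.png

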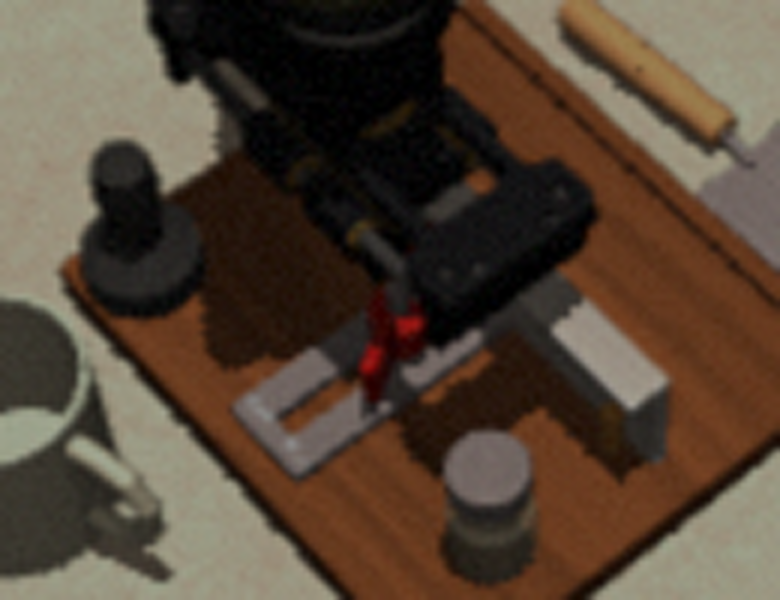

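Run:
```python
from h import *
o=env.get_obs()
print('approach');plan([(*o['tool_pos'][:2],.09,20.96),P(.032,3,.09),P(.032,3,.042)],step=32)
s=P(.032,3,.042)
print('arc');plan(arc(.032,3,-165,.042,21),start=s)
print('arc2');plan(arc(.032,-165,-206,.042,6),start=P(.032,-165,.042))
```

```text
approach
6 end [ 0.5719 -0.0829  0.0424] 20.94
[[[0, -24, 0], [0, 0, 0]], [[0, -24, 0], [0, 0.1, 0]], [[31, 0, -6], [0, 0, 0]], [[30, 0, -6], [0, 0, 0]], [[0, 24, 0], [0, 0, 0]], [[0, 24, 0], [0, 0, 0]]]
arc
21 end [ 0.5169 -0.1144  0.042 ] 20.96
[[[0, 0, -4], [0, 0, 0]], [[-1, 0, -5], [0, 0, 0]], [[-1, 0, -4], [0, 0, 0]], [[-2, 0, -4], [0, 0, 0]], [[-2, 0, -4], [0, 0, 0]], [[-3, 0, -3], [0, 0, 0]], [[-4, 0, -3], [0, 0, 0]], [[-3, 0, -3], [0, 0, 0]], [[-4, 0, -2], [0, 0, 0]], [[-5, 0, -1], [0, 0, 0]], [[-4, 0, -1], [0, 0, 0]], [[-5, 0, 0], [0, 0, 0]]]
[[[-4, 0, 1], [0, 0, 0]], [[-4, 0, 1], [0, 0, 0]], [[-4, 0, 2], [0, 0, 0]], [[-4, 0, 2], [0, 0, 0]], [[-4, 0, 3], [0, 0, 0]], [[-3, 0, 3], [0, 0, 0]], [[-2, 0, 4], [0, 0, 0]], [[-2, 0, 4], [0, 0, 0]], [[-2, 0, 4], [0, 0, 0]]]
arc2
6 end [ 0.511 -0.093  0.042] 20.96
[[[-1, 0, 4], [0, 0, 0]], [[0, 0, 4], [0, 0, 0]], [[0, 0, 3], [0, 0, 0]], [[1, 0, 4], [0, 0, 0]], [[1, 0, 4], [0, 0, 0]], [[1, 0, 3], [0, 0, 0]]]
```

Call:
carry_out([
  [[0,-24,0],[0,0,0]],
  [[0,-24,0],[0,0,0]],
  [[0,0,0],[0,0,0]],
  [[31,0,-6],[0,0,0]],
  [[30,0,-6],[0,0,0]],
  [[0,0,0],[0,0,0]],
  [[0,24,0],[0,0,0]],
  [[0,24,0],[0,0,0]],
  [[0,0,0],[0,0,0]],
])

```text
time_s: 10.3
tool_pos: [0.5683, -0.083, 0.0388]
tool_rot: [-89.8, 0.4, 21.0]
force: [-0.5, 0.0, 0.0]
grip_width: 0.0004
```

Call:
carry_out([
  [[0,0,-4],[0,0,0]],
  [[-1,0,-5],[0,0,0]],
  [[-1,0,-4],[0,0,0]],
  [[-2,0,-4],[0,0,0]],
  [[-2,0,-4],[0,0,0]],
  [[-3,0,-3],[0,0,0]],
  [[-4,0,-3],[0,0,0]],
  [[-3,0,-3],[0,0,0]],
  [[-4,0,-2],[0,0,0]],
  [[-5,0,-1],[0,0,0]],
  [[-4,0,-1],[0,0,0]],
  [[-5,0,0],[0,0,0]],
])

```text
time_s: 11.5
tool_pos: [0.5529, -0.1277, 0.0428]
tool_rot: [-90.0, -0.1, 21.0]
force: [2.2, 1.6, -0.8]
grip_width: 0.0005
```

```bash
python3 st.py
```

```text
[-0.0022 -0.0336] 0.03367194678066595 -93.74616204960364 0.04281533093271196 [ 2.1980896   1.60517469 -0.80024314] 11.5
scene []
top []
```

Call:
carry_out([
  [[-4,0,1],[0,0,0]],
  [[-4,0,1],[0,0,0]],
  [[-4,0,2],[0,0,0]],
  [[-4,0,2],[0,0,0]],
  [[-4,0,3],[0,0,0]],
  [[-3,0,3],[0,0,0]],
  [[-2,0,4],[0,0,0]],
  [[-2,0,4],[0,0,0]],
  [[-2,0,4],[0,0,0]],
])

```text
time_s: 12.6
tool_pos: [0.5169, -0.1156, 0.0427]
tool_rot: [-90.1, -0.0, 21.0]
force: [2.1, -4.0, -0.2]
grip_width: 0.0002
```

Call:
carry_out([
  [[-1,0,4],[0,0,0]],
  [[0,0,4],[0,0,0]],
  [[0,0,3],[0,0,0]],
])

```text
time_s: 12.9
tool_pos: [0.5115, -0.1052, 0.0424]
tool_rot: [-90.0, 0.0, 21.0]
force: [0.6, -2.7, 0.4]
grip_width: 0.0007
```

Call:
carry_out([
  [[1,0,4],[0,0,0]],
  [[1,0,4],[0,0,0]],
  [[1,0,4],[0,0,0]],
  [[0,0,0],[0,0,0]],
])

```text
time_s: 13.3
tool_pos: [0.51, -0.0919, 0.0423]
tool_rot: [-89.9, 0.0, 21.1]
force: [-0.4, -0.4, -1.4]
grip_width: 0.0005
```

```bash
python3 st.py
```

```text
[-0.0294  0.0151] 0.03305102116425452 152.8147210393928 0.04231437781444966 [-0.43447923 -0.42965054 -1.42092364] 13.3
scene []
top [(0.41, [286.0, 177.3])]
```

Call:
carry_out([
  [[0,-40,0],[0,0,0]],
  [[0,-40,0],[0,0,0]],
  [[0,-40,0],[0,0,0]],
  [[10,-37,-35],[0,0,0]],
  [[10,0,-40],[0,0,0]],
  [[9,0,-30],[0,0,0]],
  [[0,0,0],[0,0,0]],
  [[0,0,0],[0,0,0]],
])

```text
time_s: 14.3
tool_pos: [0.574, -0.1798, 0.1975]
tool_rot: [-90.0, 0.1, 21.0]
force: [0.4, 0.2, -0.8]
grip_width: 0.0
```

```bash
python3 look.py w4; python3 -c "
from h import *
nut('w4')"
```

```text
14.3 [ 0.5739967  -0.1797779   0.19752476] [-8.99525337e+01  8.62907890e-02  2.09531619e+01] [ 0.36300054  0.1878437  -0.80075079] 4.593440129501954e-05
px 960 [256  67  49  76 960] centre [-0.0001 -0.0013] wing angle in board 121.8 extent -0.0348 0.0363
mid of extent [ 0.0003 -0.002 ]
```

View pics/w4.png

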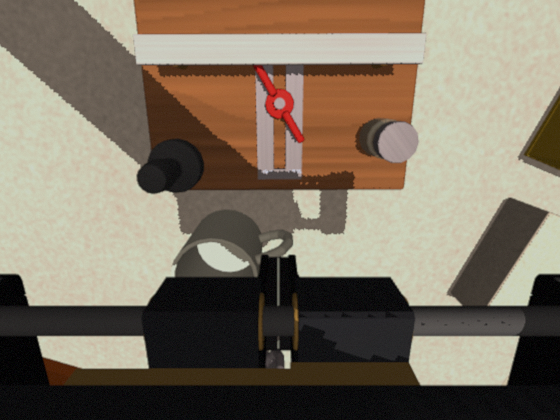

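Run:
```python
from h import *
plan([P(.032,3,.11),P(.032,3,.042)])
```

```text
6 end [ 0.5721 -0.082   0.0416] 20.93
[[[8, 22, 23], [0, 0, 0]], [[8, 22, 22], [0, 0, 0]], [[9, 22, 23], [0, 0.1, 0]], [[8, 22, 23], [0, 0, 0]], [[0, 34, 0], [0, 0, 0]], [[0, 34, 0], [0, 0, 0]]]
```

Call:
carry_out([
  [[8,22,23],[0,0,0]],
  [[8,22,22],[0,0,0]],
  [[9,22,23],[0,0,0]],
  [[8,22,23],[0,0,0]],
  [[0,34,0],[0,0,0]],
  [[0,34,0],[0,0,0]],
  [[0,0,0],[0,0,0]],
  [[0,0,-4],[0,0,0]],
  [[-1,0,-5],[0,0,0]],
  [[-1,0,-4],[0,0,0]],
  [[-2,0,-4],[0,0,0]],
])

```text
time_s: 15.45
tool_pos: [0.5761, -0.1008, 0.0437]
tool_rot: [-90.0, -0.2, 21.0]
force: [0.7, 1.6, 0.3]
grip_width: 0.0001
```

Call:
carry_out([
  [[-2,0,-4],[0,0,0]],
  [[-3,0,-3],[0,0,0]],
  [[-4,0,-3],[0,0,0]],
])

```text
time_s: 15.75
tool_pos: [0.5703, -0.1126, 0.0423]
tool_rot: [-90.0, -0.0, 21.0]
force: [0.3, 1.9, -0.6]
grip_width: 0.0003
```

Call:
carry_out([
  [[-3,0,-3],[0,0,0]],
  [[-4,0,-2],[0,0,0]],
  [[-5,0,-1],[0,0,0]],
])

```text
time_s: 16.05
tool_pos: [0.5615, -0.1224, 0.0422]
tool_rot: [-90.0, -0.1, 21.0]
force: [2.8, 3.2, -0.3]
grip_width: 0.0007
```

Call:
carry_out([
  [[-4,0,-1],[0,0,0]],
  [[-5,0,0],[0,0,0]],
  [[-4,0,1],[0,0,0]],
])

```text
time_s: 16.35
tool_pos: [0.5489, -0.1281, 0.0425]
tool_rot: [-90.1, -0.0, 21.0]
force: [2.8, 0.4, -0.1]
grip_width: 0.0004
```

Call:
carry_out([
  [[-4,0,1],[0,0,0]],
  [[-4,0,2],[0,0,0]],
  [[-4,0,2],[0,0,0]],
])

```text
time_s: 16.65
tool_pos: [0.5355, -0.1275, 0.0423]
tool_rot: [-90.0, 0.0, 21.0]
force: [1.3, 0.6, 0.4]
grip_width: 0.0003
```

Call:
carry_out([
  [[-4,0,3],[0,0,0]],
  [[-3,0,3],[0,0,0]],
  [[-2,0,4],[0,0,0]],
])

```text
time_s: 16.95
tool_pos: [0.5233, -0.1211, 0.0421]
tool_rot: [-90.0, 0.0, 21.0]
force: [1.6, -0.3, 0.5]
grip_width: 0.0006
```

Call:
carry_out([
  [[-2,0,4],[0,0,0]],
  [[-2,0,4],[0,0,0]],
  [[-1,0,4],[0,0,0]],
])

```text
time_s: 17.25
tool_pos: [0.5203, -0.1184, 0.0437]
tool_rot: [-90.9, -0.5, 20.9]
force: [17.0, -19.1, -12.8]
grip_width: 0.0006
```

Call:
carry_out([
  [[0,0,0],[0,0,0]],
  [[2,0,-6],[0,0,0]],
  [[4,0,-6],[0,0,0]],
  [[4,0,-4],[0,0,0]],
  [[0,-40,0],[0,0,0]],
  [[0,-40,0],[0,0,0]],
  [[0,-40,0],[0,0,0]],
  [[8,-37,-30],[0,0,0]],
  [[8,0,-30],[0,0,0]],
  [[0,0,0],[0,0,0]],
  [[0,0,0],[0,0,0]],
])

```text
time_s: 18.35
tool_pos: [0.5658, -0.1727, 0.1982]
tool_rot: [-89.9, 0.1, 21.0]
force: [-0.2, 0.5, -0.9]
grip_width: 0.0007
```

```bash
python3 look.py w5; python3 -c "
from h import *
nut('w5',.055)
env.read_camera('top');C=cam('top');print(B(env.get_obs()['tool_pos']))
for n,z in dict(shaker=.055,tamper=.06,mug=.045,spreader=.005,sugar=.03,syrup=.1,pitcher=.05).items():
    r=env.outline_of('top',n); print(n,[(round(d['p'],2),d['xy']) for d in r[:1]])
"
```

```text
18.35 [ 0.56579735 -0.17269427  0.19823466] [-89.9125946    0.13456413  20.99123729] [-0.20301911  0.49096165 -0.89389113] 0.0007003608273856475
px 997 [242 100  87  30 997] centre [-0.0007 -0.0002] wing angle in board 0.2 extent -0.0378 0.0377
mid of extent [-0.0007 -0.0002]
[-0.0059 -0.0792]
shaker [(0.63, [311.7, 171.7])]
tamper [(0.73, [299.5, 199.1])]
mug [(0.75, [251.7, 214.7])]
spreader [(0.89, [250.6, 215.4])]
sugar [(0.91, [130.7, 230.7])]
syrup [(0.92, [134.9, 160.3])]
pitcher [(0.81, [419.9, 170.7])]
```

View pics/w5.png

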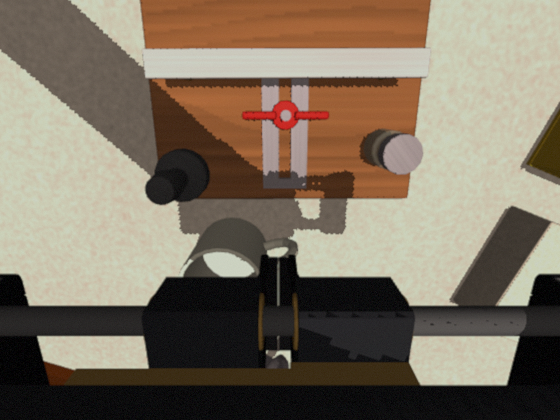

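Run:
```python
from h import *
d=np.load('pics/w5.npz');C=(d['K'],d['R'],d['t'])
for px,z in [((147,77.5),.078),((428,77.5),.078),((147,49),.082),((428,49),.082)]: print(B(ray(C,px,z)))
print(env.sign_off())
```

```text
[-0.1098  0.028 ]
[0.1109 0.0282]
[-0.1059  0.0477]
[0.1065 0.0477]
the job is handed in; nothing more can be done
None
```

I pushed the fence back with the shut fingertips until the force rose with no more travel, then turned the wing nut clockwise in three fingertip strokes to its hard stop. I handed the job in at about 18 s of the 51 s allowed; no verdict came back.

**Fence:** in the last wrist picture its lip ends 28 mm from the nut's axis, which is the home value.

**Nut:** in the third stroke the finger stopped moving and the side force rose to about 25 N. The wings now lie 0.2° from the board's x axis, and total rotation was about 6.2 rad (355°). I never took the nut or a wing between the fingers.

**Loose things:**
- **Shaker, tamper and mug:** these stand in their places in the last wrist picture, judged by eye.
- **Spreader, sugar, syrup and pitcher:** I checked these by network in the top picture only. Sugar, syrup and pitcher are within 4 pixels of the first look. The spreader's detection is also close, but I did not check it by eye at the end.
- **Disagreement:** the top-camera network gave other places for the tamper and mug. The arm covers part of that view, and the wrist picture contradicts it, so I took those as false detections.

The arm was clear of everything, about 200 mm above the counter, when I handed in.

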